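Hold the purge valve's spring lever fully open

TASK

Purge the bench gas line: pull the T-handled lock pin straight up out of the valve lever, set it down in the steel tray without dropping it from a height, and let go of it. Then swing the valve's spring-loaded lever a quarter turn, from shut to its open stop, and finish while still holding it there, because it springs shut when let go. Leave the vial rack, the bottle and the wrench where they are.

Things in the scene. Friction and masses are not known exactly. Their poses are not given: they have to be found in the camera images.
- station: Purge valve station, fixed to the bench: aluminium base plate 110 x 150 mm, a bracket and a steel ball valve, flow line along its y axis 68 mm above the bench. Origin on the bench under the valve's vertical stem axis, z up. Gauge at y = +82 mm (top 124 mm above the bench); brass vent silencer out to y = -97 mm; lock bush (26 mm square, top at 112 mm) at x = -55 mm under the shut lever.
- valve_axis (a point): Point on the vertical stem axis about which the lever turns, at the lever's mid-height, 123.5 mm above the bench; same axes as station. The stem end and nut here rise to 137 mm above the bench; the coil spring and two thin stop pins (top 130 mm) lie within 31 mm of this axis.
- lever (a joint): Lever angle (rad). 0 = shut: lever points along the station's -x axis. It grows counter-clockwise seen from above to 1.571 = open stop: lever points along the station's -y axis, over the outlet. A spring always drives it back to 0, with 0.36 N m at 0 and 0.99 N m at the open stop (about 9 N at the sleeve's middle). With the lock pin in, the lever cannot turn.
- lever_grip (a point): Middle of the lever's black plastic sleeve, 110 mm from the stem axis, 123.5 mm above the bench; axes turn with the lever, -x pointing outward along it. Sleeve 72 mm long (73 to 145 mm from the axis), 24 mm wide, 16 mm high, free on both sides; nothing under its swing is higher than 80 mm. From sleeve to axis the lever is a steel strip 24 mm wide, 5 mm thick.
- pin: Steel T-handled lock pin, loose, 106 mm long, about 70 g, upright through a hole in the lever's strip, 55 mm from the stem axis, into the lock bush. Origin at its foot, z towards the handle, y along the T-bar. Shank 8 mm thick, 54 mm long; above it a collar 18 mm wide rests on the strip; then a 10 mm neck. It is free of the lever once raised 54 mm; play about 1.5 mm.
- pin_handle (a point): Middle of the pin's T-bar, 99 mm above its foot: a round bar 13 mm thick and 52 mm long along its y axis, 171 mm above the bench at the start. Its heading differs from run to run.
- tray: Empty steel tray, fixed to the bench, 240 mm (its x) x 190 mm (its y), 25 mm high, walls and floor 3 mm thick. Origin at the centre of its underside. It stands to the left or the right of the station.
- vial_rack: Grey block of small sample vials, 200 x 110 mm, 46 mm high, loose, on the other side of the station from the tray. Origin at the centre of its underside. Leave alone.
- bottle: Amber bottle, 64 mm diameter, 125 mm high, loose, standing beyond the station. Origin at the centre of its underside. Leave alone.
- wrench: Steel wrench 170 mm long lying flat on the bench between robot and station, loose. Leave alone.
Not all that is in view belongs to the job. Of the things like the pin, leave any that is green or pink; of the rest the smaller one is meant.

How it is judged:
On the way, in this order (a step that is already met when the one before it is completed fails the run):
1. the lock pin is drawn up clear of the lever, the lever still shut (height (world z) of pin above 0.13 m and value of joint lever below 0.15 rad), for 0.1 s.
2. the pin lies in the tray, let go (x of pin in the frame of tray between -0.125 and 0.125 m and y of pin in the frame of tray between -0.1 and 0.1 m and height (world z) of pin_handle below 0.06 m and contact force between pin and tray above 0.1 N and contact force between pin and the fingers below 0.1 N), for 0.2 s.
3. the lever is at its open stop, held by the robot (value of joint lever above 1.5 rad and contact force between any of the fingers, the arm and lever above 2 N), for 0.3 s.
At the end, for the whole second after the job is handed in: The lever is at its open stop (joint above 1.5 of 1.571 rad), held there by the robot alone with at least 2 N through the last second; the lock pin lies at rest in the tray, not touched by the robot (foot inside the tray, handle not more than 25 mm beyond its rim) (all of step 2 and all of step 3 and contact force between pin and lever below 0.1 N and x of pin_handle in the frame of tray between -0.145 and 0.145 m and y of pin_handle in the frame of tray between -0.12 and 0.12 m and linear speed of pin below 0.05 m/s); the arm keeps its last pose, push and grip.
It fails at once if the pin is dropped from a height or thrown (linear speed of pin above 1.6 m/s).
It fails at once if the vial rack is disturbed (distance of vial_rack from where it was at the start of the episode above 0.03 m or angle between vial_rack's own z axis and vertical above 0.3 rad).
It fails at once if the bottle is disturbed (distance of bottle from where it was at the start of the episode above 0.03 m or angle between bottle's own z axis and vertical above 0.3 rad).
It fails at once if the wrench is disturbed (distance of wrench from where it was at the start of the episode above 0.03 m).
It also fails if it takes over 64 s, if anything falls off the work surface, if the arm or the gripper's body presses on something with over 40 N, if the wrist force passes 120 N, or if a joint passes its speed limit or range.

ROBOT

A 7-joint arm with a two-finger parallel gripper is mounted at the origin on the work surface. World frame = base frame: x ahead of the robot, y to its left, z up, the work surface at z = 0. Lengths are in m, angles in rad, forces in N, time in s.
With the tool pointing down it reaches from about 0.425 to 0.925 m from the base axis. Payload 6.8 kg.
Tool frame: the origin (TCP) lies midway between the tips of the shut fingers; the grasp point (between the pads) lies 19 mm behind it (grip_point_offset is the distance from the TCP to the grasp point, in m); y points along the fingers, x is the direction in which the jaws open and shut, and the axes are right-handed (so a half turn about y gives the same grasp; the last joint's range is limited). The gripper opens to 85 mm and grips with 20 to 120 N. Pads are 22 mm wide; open, the fingers measure 114 mm over their backs; the gripper's body (76 mm by 85 mm) begins 54 mm behind the grasp point. The pads swing forward as they close: fully open they stand 13 mm farther back than shut.
Start: joints at [1.219, 0.477, 0.022, 1.555, -0.011, 1.109, -0.083], TCP at [0.163, -0.655, 0.231] pointing down, gripper open.
Joint ranges: [-2.96, 2.96], [-0.34, 2.1], [-1.41, 1.46], [0.24, 2.44], [-1.37, 4.51], [0.17, 1.92], [-2.96, 2.96]. Speed limits (rad/s): [2.39, 2.39, 3.14, 3.14, 3.14, 3.14, 3.14].

INTERFACE

Orientations are given as a unit quaternion [w, x, y, z].
In Python, from station import get_obs, read_camera, hand_in, grip_point_offset gives the robot as it stands.
- The arm moves only by the tool play_rows, never from a script. Its argument "increments" is a list of rows, each a list of 2 entries, a list of its own where there are three numbers: the shift along the tool's x, y, z in m, then the turn, a rotation vector about the tool's x, y, z in degrees. In form: [[[tx, ty, tz], [ax, ay, az]], ...]. A call has 1 to 20 rows; each row shifts and turns the commanded pose from where the row before left it, along the tool's axes as they then stand; what a row does not reach is not made up. A row lasts 1/12 s, in which the tool goes at most 41.7 mm and 7.16 degrees, less where a joint would pass 70% of its speed; a pose out of reach is approached as far as the arm can. A call with a gripper value outside its range is refused whole. "gripper" is the finger opening in m, from 0 to 0.0854, set as the call begins (left out, the last holds). The fingers move at their own pace and stop on an object; "grip_force" is the grip in N (left out, the last holds). Time passes only in rows, so rows that do not move let the fingers close. It gives the time, the measured TCP pose, the force and the opening at its end, in the units of the state.
- get_obs(): the state, without advancing time (a new reading comes with each control period).
- read_camera(name): name is "scene" or "top" or "wrist"; returns a dict with "color" (384x512x3 uint8, red, green, blue), "range_z" (384x512 float32, m along the optical axis (not along the pixel's ray), 0 where there is no reading), "intrinsics" (3x3 intrinsics, pixels), "R" (3x3) and "t" (3): a world point X has camera coordinates R X + t; the wrist camera has in their place "hand_eye" (4x4, takes a point from camera to tool coordinates, whose origin is the TCP and whose axes are the tool frame's). Camera axes: x right, y down, z forward; pixel columns grow to the right and rows downward; lengths in m; the calibration is good to about 2 mm. A picture is of the moment at which its call begins: read the wrist's pose just before it.
- hand_in(): hands the job in, once; it reports no verdict.
The state is a dict: "t": time; "q": joint angles; "joint_vel": joint speeds; "joint_torque": joint torques, N m; "eef_pos": TCP position; "tool_rot": TCP orientation; "contact_force": force on the tool from outside, world axes, zero at the start; "torque": the same for the moment, N m; "gripper_width": opening from 0.0 (shut) to 1.0 (fully open).
Only numpy, scipy, OpenCV 4.12 (cv2) and the standard library are available. Lean on these libraries where they do the work, as an engineer would, in place of code of your own. Each camera call takes 0.05 s, during which the arm holds its last target. There are 200 camera calls.

## Working session

There is one attempt and no reset: what is moved stays moved. The work goes in short steps, Python scripts to look and compute and a tool call to move; the robot and the scene stay as the last step left them, time stands still between calls to the robot, and variables do not carry over. Pictures are saved under pics/ and viewed, about 8 in all and at most 12, crops included, and the job is handed in when it is done.

Besides the shell and the picture viewer there is one more tool, called after "Call:" as name([rows], argument=value, ...), one row to a line, values as JSON. play_rows: Moves the arm, as the interface text tells. Its arguments: {"type":"object","properties":{"increments":{"type":"array","items":{"type":"array"}},"gripper":{"type":"number"},"grip_force":{"type":"number"}},"required":["increments"]}

```bash
ls; mkdir -p pics; cat > h.py <<'E'
import numpy as np, cv2
from station import get_obs, read_camera, hand_in, grip_point_offset
from scipy.spatial.transform import Rotation as Ro
def pose():
    o=get_obs(); q=o['tool_rot']; return np.array(o['eef_pos']),Ro.from_quat([q[1],q[2],q[3],q[0]]).as_matrix()
def cloud(name):
    p,Rt=pose(); c=read_camera(name); K=np.array(c['intrinsics']); z=c['range_z']
    v,u=np.mgrid[:z.shape[0],:z.shape[1]]
    P=np.stack([(u-K[0,2])/K[0,0]*z,(v-K[1,2])/K[1,1]*z,z],-1)
    if 'hand_eye' in c:
        H=np.array(c['hand_eye']); W=(P@H[:3,:3].T+H[:3,3])@Rt.T+p
    else: W=(P-np.array(c['t']))@np.array(c['R'])
    W[z==0]=np.nan
    return c['color'],W
def save(n,img): cv2.imwrite('pics/'+n,img[...,::-1])
E
python3 - <<'E'
from h import *
o=get_obs(); print(o, grip_point_offset)
for n in('scene','top'):
    c,W=cloud(n); np.savez(n+'.npz',c=c,W=W); save(n+'.png',cv2.resize(c,(800,600)))
E
```

```text
pics
{'t': 0.0, 'q': array([ 1.21892146,  0.47780223,  0.02232964,  1.55642953, -0.0114885 ,
        1.109283  , -0.08307886]), 'joint_vel': array([-0.00303903, -0.00061068, -0.00012409,  0.00037839,  0.00097987,
       -0.00149786, -0.00131293]), 'joint_torque': array([ 2.18251921e-05, -5.96464741e+01,  1.60782550e+00, -2.81199610e+01,
        1.23818233e-02,  9.36430326e-03, -1.97841683e-05]), 'eef_pos': array([ 0.16277394, -0.65448655,  0.23033335]), 'tool_rot': array([ 0.55744641, -0.55674476,  0.43600989, -0.43495304]), 'contact_force': array([ 0.10253491, -0.26574483, -0.17688062]), 'torque': array([0.03150486, 0.01695771, 0.00722601]), 'gripper_width': 0.9984065626192173} 0.0187
```

View pics/scene.png

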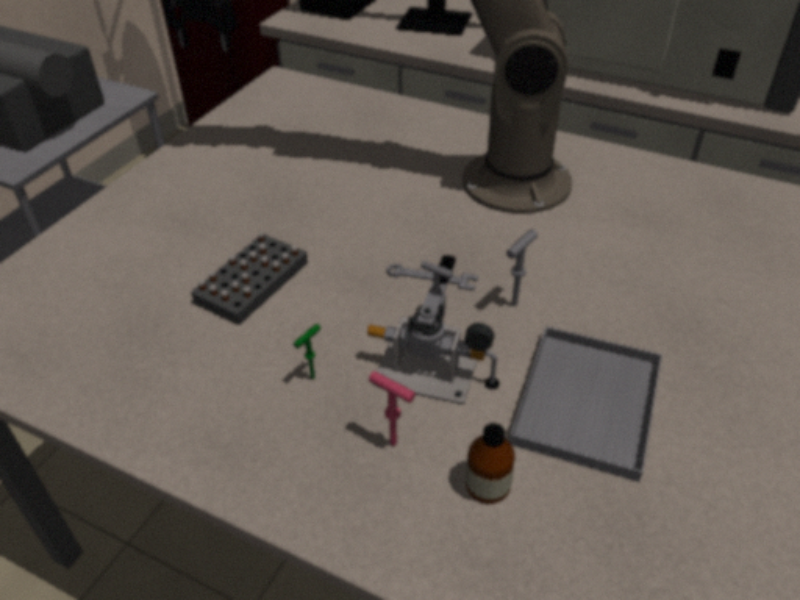

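View pics/top.png

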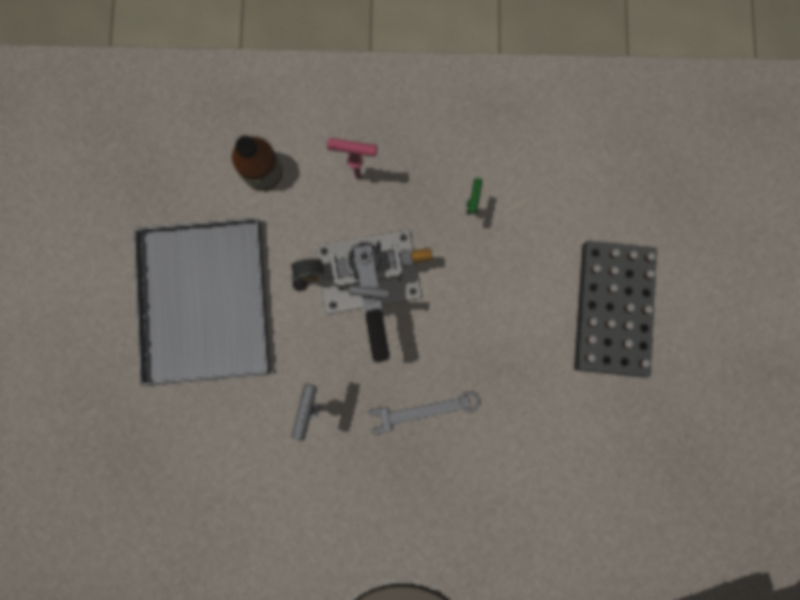

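Top view: four T-pins – grey in the lever (370,292), larger grey standing free (303,412), green (475,195), pink (352,147). The grey one in the lever is the smaller grey, so it is the one meant. The tray is on the left (200,300), the rack on the right (615,310), the bottle at (255,155) and the wrench at (425,412). I'll measure, then crop to confirm.

```bash
python3 - <<'E'
from h import *
d=np.load('top.npz'); c,W=d['c'],d['W']
crop=c[130:290,170:320]; save('crop.png',cv2.resize(crop,(750,800),interpolation=cv2.INTER_CUBIC)[:600])
def at(u,v): # 800-scale px
    return np.round(W[int(v*.64),int(u*.64)],3)
for n,p in dict(pin=(370,292),big=(303,412),lev=(378,340),nut=(365,255),traytl=(140,232),traytr=(262,224),traybl=(147,380),traybr=(268,372),green=(475,195),bottle=(247,147),rack=(615,310),gauge=(305,270),vent=(428,254)).items(): print(n,at(*p))
# handle: points with z 0.15-0.19
for nm,(a,b,z0,z1) in dict(pin=((330,410),(270,315),.158,.185),big=((285,325),(375,445),.15,.3),sleeve=((360,395),(310,365),.124,.14)).items():
    s=W[int(b[0]*.64):int(b[1]*.64),int(a[0]*.64):int(a[1]*.64)].reshape(-1,3); s=s[(s[:,2]>z0)&(s[:,2]<z1)]
    (cx,sz,an)=cv2.minAreaRect((s[:,:2]*1000).astype(np.float32)); 
    m=s.mean(0); e,v=np.linalg.eigh(np.cov(s[:,:2].T)); print(nm,len(s),m.round(4),'axis',np.degrees(np.arctan2(v[1,1],v[0,1])).round(1),cx,sz,s[:,2].max().round(3))
E
```

```text
pin [0.528 0.048 0.176]
big [0.372 0.134 0.147]
lev [0.468 0.039 0.133]
nut [0.582 0.058 0.139]
traytl [0.639 0.417 0.006]
traytr [ 0.657  0.23  -0.003]
traybl [0.409 0.39  0.005]
traybr [0.423 0.205 0.022]
green [ 0.679 -0.097  0.109]
bottle [0.736 0.227 0.125]
rack [nan nan nan]
gauge [0.564 0.14  0.124]
vent [ 0.598 -0.03   0.075]
pin 161 [0.5276 0.0484 0.1759] axis 85.0 (528.14306640625, 48.678619384765625) (50.160682678222656, 12.951786041259766) 0.181
big 2 [0.3966 0.126  0.1502] axis -177.8 (396.63348388671875, 125.99453735351562) (16.06914710998535, 0.0) 0.15
sleeve 373 [0.4747 0.0387 0.1303] axis -168.7 (475.1961975097656, 38.700401306152344) (71.93868255615234, 23.705961227416992) 0.135
```

View pics/crop.png

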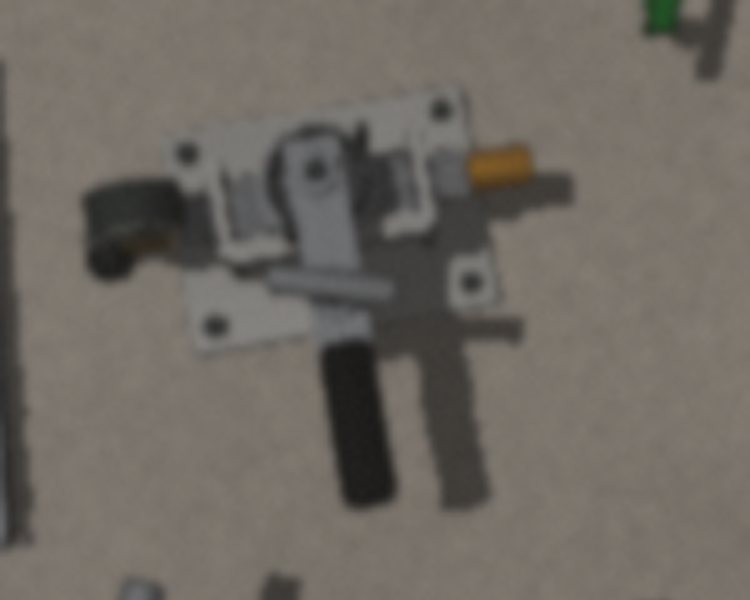

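The crop confirms the smaller grey T-pin stands in the lever, its bar at (330,285). I'll now compute the tool axes and the move to the handle.

```bash
cat >> h.py <<'E'
def to(target,yaw_x=None,down=True,tilt=None):
    """shift (tool axes) to target TCP, and turn about tool y so tool x has world heading yaw_x (deg, mod 180)"""
    p,R=pose(); print('tcp',p.round(4),'R',R.round(3).tolist())
    print('shift tool',(R.T@(np.array(target)-p)).round(4))
    if yaw_x is not None:
        a=np.degrees(np.arctan2(R[1,0],R[0,0])); d=(yaw_x-a+90)%180-90
        print('x heading',a.round(1),'turn about tool y',(-d).round(1),'(or +-180)')
E
python3 - <<'E'
from h import *
to([.528,.0487,.26],-5)
E
```

```text
tcp [ 0.1628 -0.6545  0.2304] R [[0.241, -0.001, 0.97], [-0.97, 0.002, 0.241], [-0.002, -1.0, -0.0]]
shift tool [-0.5943 -0.0287  0.5242]
x heading -76.0 turn about tool y -71.0 (or +-180)
```

Call:
play_rows([
  [[-0.03, -0.002, 0.026], [0, 0, 0]],
  [[-0.03, -0.002, 0.026], [0, 0, 0]],
  [[-0.03, -0.002, 0.026], [0, 0, 0]],
  [[-0.03, -0.002, 0.026], [0, 0, 0]],
  [[-0.03, -0.002, 0.026], [0, 0, 0]],
  [[-0.03, -0.002, 0.026], [0, 0, 0]],
  [[-0.03, -0.002, 0.026], [0, 0, 0]],
  [[-0.03, -0.002, 0.026], [0, 0, 0]],
  [[-0.03, -0.002, 0.026], [0, 0, 0]],
  [[-0.03, -0.002, 0.026], [0, 0, 0]],
  [[-0.03, -0.002, 0.026], [0, 0, 0]],
  [[-0.03, -0.002, 0.026], [0, 0, 0]],
  [[-0.03, -0.002, 0.026], [0, 0, 0]],
  [[-0.03, -0.002, 0.026], [0, 0, 0]],
  [[-0.03, -0.002, 0.026], [0, 0, 0]],
  [[-0.03, -0.002, 0.026], [0, 0, 0]],
  [[-0.03, -0.002, 0.026], [0, 0, 0]],
  [[-0.03, -0.002, 0.026], [0, 0, 0]],
  [[-0.03, -0.002, 0.026], [0, 0, 0]],
  [[-0.024, 0, 0.026], [0, 0, 0]],
])

```text
t: 1.77
eef_pos: [0.5245, 0.0498, 0.2696]
tool_rot: [0.558, -0.557, 0.435, -0.435]
contact_force: [0.2, -1.2, 0.5]
gripper_width: 0.998
```

Call:
play_rows([
  [[0, 0, 0], [0, -7.1, 0]],
  [[0, 0, 0], [0, -7.1, 0]],
  [[0, 0, 0], [0, -7.1, 0]],
  [[0, 0, 0], [0, -7.1, 0]],
  [[0, 0, 0], [0, -7.1, 0]],
  [[0, 0, 0], [0, -7.1, 0]],
  [[0, 0, 0], [0, -7.1, 0]],
  [[0, 0, 0], [0, -7.1, 0]],
  [[0, 0, 0], [0, -7.1, 0]],
  [[0, 0, 0], [0, -7.1, 0]],
])

```text
t: 2.6
eef_pos: [0.5239, 0.0467, 0.2689]
tool_rot: [-0.706, 0.707, -0.029, 0.029]
contact_force: [-1.1, -0.5, -1.5]
gripper_width: 0.997
```

```bash
python3 - <<'E'
from h import *
o=get_obs(); print(o['t'],o['q'].round(2))
to([.528,.0487,.26],-5)
c,W=cloud('wrist'); np.savez('wr.npz',c=c,W=W); save('wrist.png',c)
s=W[(W[...,2]>.155)&(W[...,2]<.19)&(abs(W[...,0]-.528)<.04)&(abs(W[...,1]-.049)<.04)]
print(len(s))
if len(s)>20: print(s.mean(0),cv2.minAreaRect((s[:,:2]*1000).astype(np.float32)))
E
```

```text
2.6 [ 0.39  0.27 -0.71  1.83  0.19  1.12 -0.47]
tcp [0.5239 0.0467 0.2689] R [[0.997, -0.001, 0.082], [-0.082, -0.0, 0.997], [-0.001, -1.0, -0.0]]
shift tool [0.004  0.0089 0.0023]
x heading -4.7 turn about tool y 0.3 (or +-180)
936
[0.5257825  0.05030044 0.17512406] ((525.871337890625, 48.89503860473633), (51.739505767822266, 12.917515754699707), 85.06745147705078)
```

Call:
play_rows([
  [[0.003, 0.02, 0.002], [0, 0, 0]],
  [[0, 0.02, 0], [0, 0, 0]],
  [[0, 0.02, 0], [0, 0, 0]],
  [[0, 0.02, 0], [0, 0, 0]],
  [[0, 0.02, 0], [0, 0, 0]],
  [[0, 0.015, 0], [0, 0, 0]],
  [[0, 0, 0], [0, 0, 0]],
  [[0, 0, 0], [0, 0, 0]],
])

```text
t: 3.32
eef_pos: [0.5268, 0.0486, 0.1538]
tool_rot: [-0.706, 0.706, -0.032, 0.031]
contact_force: [0.0, 0.5, 0.6]
gripper_width: 0.993
```

Call:
play_rows([
  [[0, 0, 0], [0, 0, 0]],
  [[0, 0, 0], [0, 0, 0]],
  [[0, 0, 0], [0, 0, 0]],
  [[0, 0, 0], [0, 0, 0]],
  [[0, 0, 0], [0, 0, 0]],
  [[0, 0, 0], [0, 0, 0]],
  [[0, 0, 0], [0, 0, 0]],
  [[0, 0, 0], [0, 0, 0]],
], gripper=0.0, grip_force=50)

```text
t: 3.98
eef_pos: [0.5275, 0.0486, 0.1547]
tool_rot: [-0.706, 0.706, -0.031, 0.031]
contact_force: [-1.5, -0.5, 4.5]
gripper_width: 0.135
```

Call:
play_rows([
  [[0, -0.006, 0], [0, 0, 0]],
  [[0, -0.008, 0], [0, 0, 0]],
  [[0, -0.008, 0], [0, 0, 0]],
  [[0, -0.008, 0], [0, 0, 0]],
  [[0, -0.01, 0], [0, 0, 0]],
  [[0, -0.01, 0], [0, 0, 0]],
  [[0, -0.01, 0], [0, 0, 0]],
  [[0, -0.01, 0], [0, 0, 0]],
  [[0, -0.01, 0], [0, 0, 0]],
  [[0, -0.01, 0], [0, 0, 0]],
  [[0, -0.01, 0], [0, 0, 0]],
  [[0, -0.01, 0], [0, 0, 0]],
  [[0, -0.01, 0], [0, 0, 0]],
  [[0, -0.01, 0], [0, 0, 0]],
  [[0, -0.01, 0], [0, 0, 0]],
  [[0, 0, 0], [0, 0, 0]],
  [[0, 0, 0], [0, 0, 0]],
  [[0, 0, 0], [0, 0, 0]],
])

```text
t: 5.48
eef_pos: [0.5271, 0.0485, 0.2939]
tool_rot: [-0.706, 0.706, -0.031, 0.031]
contact_force: [-0.3, 0.1, -1.8]
gripper_width: 0.132
```

```bash
python3 - <<'E'
from h import *
o=get_obs(); print(o['t'],o['q'].round(2),o['gripper_width'])
to([.53,.31,.30])
c,W=cloud('scene'); save('s2.png',cv2.resize(c[130:300,200:440],(720,510)))
# tray rim extents from top
W=np.load('top.npz')['W']; s=W[130:260,60:190].reshape(-1,3); s=s[(s[:,2]>.018)&(s[:,2]<.035)&(s[:,1]>.15)]
print(cv2.minAreaRect((s[:,:2]*1000).astype(np.float32)),np.percentile(s,[1,99],axis=0))
E
```

```text
5.4833 [ 0.39  0.25 -0.71  1.79  0.18  1.17 -0.46] 0.1316341672990172
tcp [0.5271 0.0485 0.2939] R [[0.996, -0.001, 0.088], [-0.088, -0.0, 0.996], [-0.001, -1.0, -0.0]]
shift tool [-0.0201 -0.0061  0.2607]
((531.7261962890625, 312.08551025390625), (240.53025817871094, 191.5834503173828), 6.091724395751953) [[0.40478381 0.20649725 0.01813848]
 [0.65896391 0.4163466  0.02830013]]
```

View pics/s2.png

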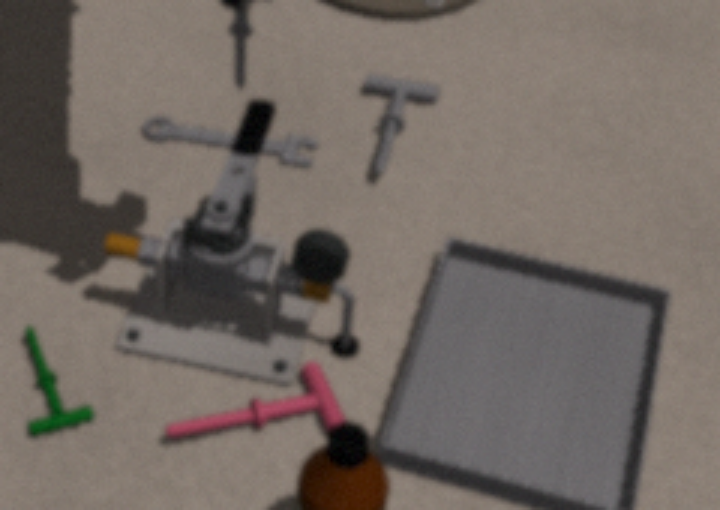

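The pin hangs in the gripper (240,50), the lever is still shut and its hole is empty. The loose standing decoys seem to have toppled on their own. Next I'll carry the pin over the tray and tilt it.

Call:
play_rows([
  [[-0.004, 0, 0.02], [0, 0, 0]],
  [[-0.004, 0, 0.02], [0, 0, 0]],
  [[-0.004, 0, 0.02], [0, 0, 0]],
  [[-0.004, 0, 0.02], [0, 0, 0]],
  [[-0.004, 0, 0.02], [0, 0, 0]],
  [[-0.004, 0, 0.02], [0, 0, 0]],
  [[-0.004, 0, 0.02], [0, 0, 0]],
  [[-0.004, 0, 0.02], [0, 0, 0]],
  [[-0.004, 0, 0.02], [0, 0, 0]],
  [[-0.004, 0, 0.02], [0, 0, 0]],
  [[-0.004, 0, 0.02], [0, 0, 0]],
  [[-0.004, 0, 0.02], [0, 0, 0]],
  [[-0.004, 0, 0.02], [0, 0, 0]],
])

```text
t: 6.62
eef_pos: [0.4979, 0.3128, 0.2934]
tool_rot: [-0.706, 0.707, -0.031, 0.031]
contact_force: [0.3, 1.3, -0.8]
gripper_width: 0.134
```

Call:
play_rows([
  [[0, 0, 0], [0, 0, -4.5]],
  [[0, 0, 0], [0, 0, -4.5]],
  [[0, 0, 0], [0, 0, -4.5]],
  [[0, 0, 0], [0, 0, -4.5]],
  [[0, 0, 0], [0, 0, -4.5]],
  [[0, 0, 0], [0, 0, -4.5]],
  [[0, 0, 0], [0, 0, -4.5]],
  [[0, 0, 0], [0, 0, -4.5]],
  [[0, 0, 0], [0, 0, -4.5]],
  [[0, 0, 0], [0, 0, -4.5]],
  [[0, 0, 0], [0, 0, 0]],
])

```text
t: 7.53
eef_pos: [0.4956, 0.3123, 0.2917]
tool_rot: [-0.64, 0.665, 0.243, 0.297]
contact_force: [-0.9, 0.2, -2.1]
gripper_width: 0.132
```

```bash
python3 - <<'E'
from h import *
o=get_obs(); print(o['t'],o['q'].round(2),o['gripper_width'])
to([.50,.31,.10])
c,W=cloud('scene'); save('s3.png',cv2.resize(c[100:300,240:440],(600,600)))
E
```

```text
7.5333 [-0.38  0.17 -0.71  2.12  1.15  0.92 -1.92] 0.13167364961158032
tcp [0.4956 0.3123 0.2917] R [[0.705, 0.704, 0.083], [-0.056, -0.061, 0.997], [0.707, -0.707, -0.003]]
shift tool [-0.1323  0.1388 -0.0013]
```

View pics/s3.png

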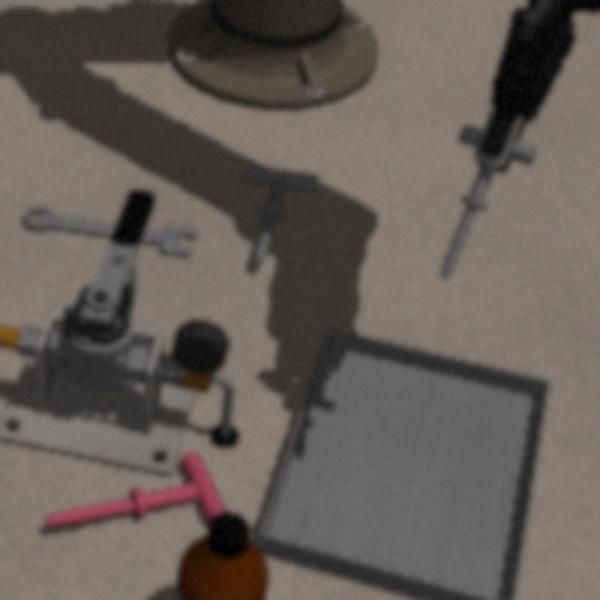

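Call:
play_rows([
  [[-0.0085, 0.0085, 0], [0, 0, 0]],
  [[-0.0085, 0.0085, 0], [0, 0, 0]],
  [[-0.0085, 0.0085, 0], [0, 0, 0]],
  [[-0.0085, 0.0085, 0], [0, 0, 0]],
  [[-0.0085, 0.0085, 0], [0, 0, 0]],
  [[-0.0085, 0.0085, 0], [0, 0, 0]],
  [[-0.0085, 0.0085, 0], [0, 0, 0]],
  [[-0.0085, 0.0085, 0], [0, 0, 0]],
  [[-0.0085, 0.0085, 0], [0, 0, 0]],
  [[-0.0085, 0.0085, 0], [0, 0, 0]],
  [[-0.0085, 0.0085, 0], [0, 0, 0]],
  [[-0.0085, 0.0085, 0], [0, 0, 0]],
  [[-0.0085, 0.0085, 0], [0, 0, 0]],
  [[-0.0085, 0.0085, 0], [0, 0, 0]],
  [[-0.0085, 0.0085, 0], [0, 0, 0]],
  [[-0.0085, 0.0085, 0], [0, 0, 0]],
  [[-0.0085, 0.0085, 0], [0, 0, 0]],
  [[0, 0, 0], [0, 0, 0]],
])

```text
t: 9.08
eef_pos: [0.4988, 0.3106, 0.0876]
tool_rot: [-0.64, 0.667, 0.24, 0.298]
contact_force: [-0.1, -0.2, 0.4]
gripper_width: 0.129
```

Call:
play_rows([
  [[-0.002, 0.002, 0], [0, 0, 0]],
  [[-0.002, 0.002, 0], [0, 0, 0]],
  [[-0.002, 0.002, 0], [0, 0, 0]],
  [[-0.001, 0.001, 0], [0, 0, 0]],
  [[0, 0, 0], [0, 0, 0]],
])

```text
t: 9.5
eef_pos: [0.4985, 0.3121, 0.0801]
tool_rot: [-0.641, 0.665, 0.242, 0.299]
contact_force: [0.3, -0.3, 0.1]
gripper_width: 0.132
```

Call:
play_rows([
  [[-0.002, 0.002, 0], [0, 0, 0]],
  [[-0.002, 0.002, 0], [0, 0, 0]],
  [[-0.002, 0.002, 0], [0, 0, 0]],
  [[-0.002, 0.002, 0], [0, 0, 0]],
  [[-0.001, 0.001, 0], [0, 0, 0]],
  [[0, 0, 0], [0, 0, 0]],
])

```text
t: 10.0
eef_pos: [0.4982, 0.312, 0.0668]
tool_rot: [-0.641, 0.665, 0.242, 0.299]
contact_force: [0.5, -1.0, -0.9]
gripper_width: 0.131
```

Call:
play_rows([
  [[-0.001, 0.001, 0], [0, 0, 0]],
  [[-0.001, 0.001, 0], [0, 0, 0]],
  [[-0.001, 0.001, 0], [0, 0, 0]],
  [[0, 0, 0], [0, 0, 0]],
], grip_force=20)

```text
t: 10.33
eef_pos: [0.4983, 0.3125, 0.0633]
tool_rot: [-0.641, 0.664, 0.242, 0.299]
contact_force: [-2.7, 0.8, 2.5]
gripper_width: 0.133
```

Light contact at the foot. I'll lower further so the pin pivots flatter in the light grip.

Call:
play_rows([
  [[-0.0015, 0.0015, 0], [0, 0, 0]],
  [[-0.0015, 0.0015, 0], [0, 0, 0]],
  [[-0.0015, 0.0015, 0], [0, 0, 0]],
  [[-0.0015, 0.0015, 0], [0, 0, 0]],
  [[0, 0, 0], [0, 0, 0]],
])

```text
t: 10.75
eef_pos: [0.4984, 0.3133, 0.0554]
tool_rot: [-0.641, 0.664, 0.243, 0.299]
contact_force: [-2.9, -0.6, 5.7]
gripper_width: 0.133
```

Call:
play_rows([
  [[-0.0015, 0.0015, 0], [0, 0, 0]],
  [[-0.0015, 0.0015, 0], [0, 0, 0]],
  [[-0.0015, 0.0015, 0], [0, 0, 0]],
  [[-0.0015, 0.0015, 0], [0, 0, 0]],
  [[0, 0, 0], [0, 0, 0]],
])

```text
t: 11.17
eef_pos: [0.4985, 0.3147, 0.0487]
tool_rot: [-0.641, 0.663, 0.244, 0.3]
contact_force: [-9.8, -0.2, 18.2]
gripper_width: 0.134
```

Call:
play_rows([
  [[0.001, -0.001, 0], [0, 0, 0]],
  [[0, 0, 0], [0, 0, 0]],
  [[0, 0, 0], [0, 0, 0]],
  [[0, 0, 0], [0, 0, 0]],
], gripper=0.035)

```text
t: 11.5
eef_pos: [0.4984, 0.3117, 0.0472]
tool_rot: [-0.641, 0.665, 0.241, 0.299]
contact_force: [0.5, 0.0, -1.0]
gripper_width: 0.407
```

Call:
play_rows([
  [[0, -0.005, 0], [0, 0, 0]],
  [[0, -0.01, 0], [0, 0, 0]],
  [[0, -0.01, 0], [0, 0, 0]],
  [[0, -0.01, 0], [0, 0, 0]],
  [[0, -0.01, 0], [0, 0, 0]],
  [[0, -0.01, 0], [0, 0, 0]],
  [[0, -0.01, 0], [0, 0, 0]],
  [[0, -0.01, 0], [0, 0, 0]],
  [[0, -0.01, 0], [0, 0, 0]],
  [[0, 0, 0], [0, 0, 0]],
  [[0, 0, 0], [0, 0, 0]],
])

```text
t: 12.42
eef_pos: [0.4383, 0.318, 0.1085]
tool_rot: [-0.641, 0.664, 0.242, 0.299]
contact_force: [0.8, -0.1, -0.1]
gripper_width: 0.415
```

```bash
python3 - <<'E'
from h import *
o=get_obs(); print(o['t'],o['q'].round(2),o['gripper_width'])
to([.4747,.0387,.22])
c,W=cloud('scene'); save('s4.png',cv2.resize(c[150:310,240:440],(700,560)))
s=W[(W[...,2]>.011)&(W[...,2]<.08)&(W[...,0]>.43)&(W[...,0]<.62)&(W[...,1]>.235)&(W[...,1]<.385)]
print(len(s),s.min(0),s.max(0),s.mean(0))
E
```

```text
12.4167 [-0.59  0.51 -0.69  2.32  1.56  1.05 -2.57] 0.4149616985830086
tcp [0.4383 0.318  0.1085] R [[0.704, 0.705, 0.087], [-0.062, -0.061, 0.996], [0.708, -0.706, 0.001]]
shift tool [ 0.1219 -0.0362 -0.275 ]
200 [0.46959939 0.28639389 0.01113281] [0.57409548 0.33821573 0.0225922 ] [0.50478945 0.31097387 0.01601018]
```

View pics/s4.png

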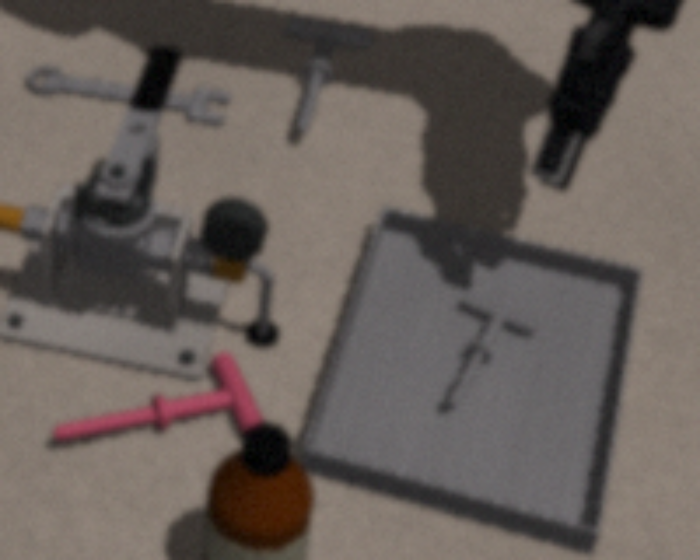

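Pin lies flat in the tray (handle near 495,320, foot at 445,408), heights up to 23 mm, well inside. Next I'll raise and untilt the tool, then go to the lever.

Call:
play_rows([
  [[0.009, -0.009, 0], [0, 0, 0]],
  [[0.009, -0.009, 0], [0, 0, 0]],
  [[0.009, -0.009, 0], [0, 0, 0]],
  [[0.009, -0.009, 0], [0, 0, 0]],
  [[0.009, -0.009, 0], [0, 0, 0]],
  [[0.009, -0.009, 0], [0, 0, 0]],
  [[0.009, -0.009, 0], [0, 0, 4.5]],
  [[0.009, -0.009, 0], [0, 0, 4.5]],
  [[0.009, -0.009, 0], [0, 0, 4.5]],
  [[0.009, -0.009, 0], [0, 0, 4.5]],
  [[0.009, -0.009, 0], [0, 0, 4.5]],
  [[0.009, -0.009, 0], [0, 0, 4.5]],
  [[0.0, -0.009, 0], [0, 0, 4.5]],
  [[0, -0.009, 0], [0, 0, 4.5]],
  [[0, -0.009, 0], [0, 0, 4.5]],
  [[0, 0, 0], [0, 0, 4.5]],
  [[0, 0, 0], [0, 0, 0]],
], gripper=0.07)

```text
t: 13.88
eef_pos: [0.4505, 0.3148, 0.2838]
tool_rot: [0.706, -0.706, 0.034, -0.032]
contact_force: [1.0, -0.7, -0.9]
gripper_width: 0.815
```

```bash
python3 - <<'E'
from h import *
o=get_obs(); print(o['t'],o['q'].round(2))
to([.4747,.0387,.22],-78.7)
E
```

```text
13.8833 [-0.04  0.33 -0.84  1.75  0.26  1.18 -1.05]
tcp [0.4505 0.3148 0.2838] R [[0.996, -0.003, 0.094], [-0.094, 0.001, 0.996], [-0.003, -1.0, 0.0]]
shift tool [ 0.0503  0.0636 -0.2726]
x heading -5.4 turn about tool y 73.3 (or +-180)
```

Call:
play_rows([
  [[0.004, 0.004, -0.021], [0, 0, 0]],
  [[0.004, 0.004, -0.021], [0, 0, 0]],
  [[0.004, 0.004, -0.021], [0, 0, 0]],
  [[0.004, 0.004, -0.021], [0, 0, 0]],
  [[0.004, 0.004, -0.021], [0, 0, 0]],
  [[0.004, 0.004, -0.021], [0, 0, 0]],
  [[0.004, 0.004, -0.021], [0, 0, 0]],
  [[0.004, 0.004, -0.021], [0, 0, 0]],
  [[0.004, 0.004, -0.021], [0, 0, 0]],
  [[0.004, 0.004, -0.021], [0, 0, 0]],
  [[0.004, 0.004, -0.021], [0, 0, 0]],
  [[0.004, 0.004, -0.021], [0, 0, 0]],
  [[0.002, 0.004, -0.021], [0, 0, 0]],
])

```text
t: 14.97
eef_pos: [0.4721, 0.0391, 0.2314]
tool_rot: [-0.706, 0.707, -0.031, 0.031]
contact_force: [1.3, -0.0, -1.1]
gripper_width: 0.819
```

Call:
play_rows([
  [[0, 0, 0], [0, 6.7, 0]],
  [[0, 0, 0], [0, 6.7, 0]],
  [[0, 0, 0], [0, 6.7, 0]],
  [[0, 0, 0], [0, 6.7, 0]],
  [[0, 0, 0], [0, 6.7, 0]],
  [[0, 0, 0], [0, 6.7, 0]],
  [[0, 0, 0], [0, 6.7, 0]],
  [[0, 0, 0], [0, 6.7, 0]],
  [[0, 0, 0], [0, 6.7, 0]],
  [[0, 0, 0], [0, 6.7, 0]],
  [[0, 0, 0], [0, 6.3, 0]],
  [[0, 0, 0], [0, 0, 0]],
])

```text
t: 15.97
eef_pos: [0.4718, 0.0403, 0.2316]
tool_rot: [-0.547, 0.548, -0.447, 0.448]
contact_force: [-0.6, 0.8, -0.5]
gripper_width: 0.817
```

```bash
python3 - <<'E'
from h import *
o=get_obs(); print(o['t'],o['q'].round(2))
to([.475,.0387,.1045],-78.7)
c,W=cloud('wrist')
s=W[(W[...,2]>.124)&(W[...,2]<.14)&(W[...,0]>.42)&(W[...,0]<.512)&(abs(W[...,1]-.039)<.04)]
print(len(s))
if len(s)>20: print(s.mean(0),cv2.minAreaRect((s[:,:2]*1000).astype(np.float32)))
E
```

```text
15.9667 [ 0.28  0.19 -0.56  1.99  0.12  0.99 -1.7 ]
tcp [0.4718 0.0403 0.2316] R [[0.199, 0.0, 0.98], [-0.98, -0.002, 0.199], [0.002, -1.0, -0.0]]
shift tool [0.0019 0.1271 0.0028]
x heading -78.5 turn about tool y 0.2 (or +-180)
2245
[0.47773417 0.039576   0.12962282] ((476.79522705078125, 38.957786560058594), (75.5081787109375, 23.62122917175293), 10.911821365356445)
```

Call:
play_rows([
  [[0.002, 0.014, 0.004], [0, 0, 0]],
  [[0, 0.014, 0], [0, 0, 0]],
  [[0, 0.014, 0], [0, 0, 0]],
  [[0, 0.014, 0], [0, 0, 0]],
  [[0, 0.014, 0], [0, 0, 0]],
  [[0, 0.014, 0], [0, 0, 0]],
  [[0, 0.014, 0], [0, 0, 0]],
  [[0, 0.014, 0], [0, 0, 0]],
  [[0, 0.014, 0], [0, 0, 0]],
  [[0, 0, 0], [0, 0, 0]],
  [[0, 0, 0], [0, 0, 0]],
])

```text
t: 16.93
eef_pos: [0.4763, 0.0392, 0.1059]
tool_rot: [-0.549, 0.549, -0.446, 0.446]
contact_force: [0.9, 0.3, -0.6]
gripper_width: 0.822
```

Call:
play_rows([
  [[0, 0, 0], [0, 0, 0]],
  [[0, 0, 0], [0, 0, 0]],
  [[0, 0, 0], [0, 0, 0]],
  [[0, 0, 0], [0, 0, 0]],
  [[0, 0, 0], [0, 0, 0]],
  [[0, 0, 0], [0, 0, 0]],
  [[0, 0, 0], [0, 0, 0]],
], gripper=0.0, grip_force=60)

```text
t: 17.52
eef_pos: [0.4776, 0.0393, 0.1073]
tool_rot: [0.548, -0.548, 0.446, -0.447]
contact_force: [-1.8, -0.1, 5.7]
gripper_width: 0.274
```

```bash
python3 - <<'E'
from h import *
a=np.array([.584,.0605])
p,R=pose(); v=a-p[:2]; print(p,v,np.linalg.norm(v),np.degrees(np.arctan2(v[1],v[0])))
th=np.radians(4.6); c,s=np.cos(th),np.sin(th)
for ang in (4.6,):
    d=-v; n=np.array([[c,-s],[s,c]])@d; w=np.r_[a+n-p[:2],0]; print('row shift tool',(R.T@w).round(5),'turn y',-ang)
E
```

```text
[0.47759329 0.03927934 0.1072533 ] [0.10640671 0.02122066] 0.1085020895685033 11.278511932499287
row shift tool [0.0087 0.     0.0003] turn y -4.6
```

Call:
play_rows([
  [[0.0087, 0, 0.0003], [0, -4.6, 0]],
  [[0.0087, 0, 0.0003], [0, -4.6, 0]],
  [[0.0087, 0, 0.0003], [0, -4.6, 0]],
  [[0.0087, 0, 0.0003], [0, -4.6, 0]],
  [[0.0087, 0, 0.0003], [0, -4.6, 0]],
  [[0.0087, 0, 0.0003], [0, -4.6, 0]],
  [[0.0087, 0, 0.0003], [0, -4.6, 0]],
  [[0.0087, 0, 0.0003], [0, -4.6, 0]],
])

```text
t: 18.18
eef_pos: [0.5106, -0.0189, 0.1072]
tool_rot: [0.662, -0.662, 0.249, -0.249]
contact_force: [-5.6, 5.0, 8.7]
gripper_width: 0.268
```

```bash
cat > lv.py <<'E'
from h import *
a=np.array([.584,.0605]); o=get_obs()
p,R=pose(); d=p[:2]-a; print(o['t'],o['q'].round(2),p.round(4),'r',np.linalg.norm(d).round(4),'lever deg',((np.degrees(np.arctan2(d[1],d[0]))+168.7)%360).round(1),'x head',np.degrees(np.arctan2(R[1,0],R[0,0])).round(1),'F tool',(R.T@o['contact_force']).round(1),o['gripper_width'])
E
python3 lv.py
```

```text
18.1833 [ 0.43  0.45 -0.63  2.02  0.36  0.79 -1.14] [ 0.5106 -0.0189  0.1072] r 0.1082 lever deg 35.9 x head -41.2 F tool [-7.5 -8.7  0. ] 0.26763358512855
```

Call:
play_rows([
  [[0.0087, 0, 0.0003], [0, -4.6, 0]],
  [[0.0087, 0, 0.0003], [0, -4.6, 0]],
  [[0.0087, 0, 0.0003], [0, -4.6, 0]],
  [[0.0087, 0, 0.0003], [0, -4.6, 0]],
  [[0.0087, 0, 0.0003], [0, -4.6, 0]],
  [[0.0087, 0, 0.0003], [0, -4.6, 0]],
  [[0.0087, 0, 0.0003], [0, -4.6, 0]],
  [[0.0087, 0, 0.0003], [0, -4.6, 0]],
  [[0.0087, 0, 0.0003], [0, -4.6, 0]],
  [[0.0087, 0, 0.0003], [0, -4.6, 0]],
  [[0.0087, 0, 0.0003], [0, -4.6, 0]],
  [[0, 0, 0], [0, 0, 0]],
])

```text
t: 19.18
eef_pos: [0.5972, -0.0439, 0.1071]
tool_rot: [0.705, -0.704, -0.057, 0.061]
contact_force: [-17.5, 3.3, 20.8]
gripper_width: 0.27
```

```bash
python3 lv.py
```

```text
19.1833 [ 0.55  0.63 -0.79  1.8   0.54  0.95 -0.31] [ 0.5972 -0.0439  0.1071] r 0.1052 lever deg 85.9 x head 9.6 F tool [-16.8 -20.7   6.2] 0.2697415932337944
```

Call:
play_rows([
  [[0.003, -0.002, 0], [0, -1.5, 0]],
  [[0.003, 0, 0], [0, -1.0, 0]],
  [[0, 0, 0], [0, 0, 0]],
  [[0, 0, 0], [0, 0, 0]],
])

```text
t: 19.52
eef_pos: [0.5994, -0.0434, 0.1073]
tool_rot: [0.704, -0.703, -0.067, 0.076]
contact_force: [-19.3, 4.0, 8.8]
gripper_width: 0.27
```

```bash
python3 lv.py
```

```text
19.5167 [ 0.55  0.64 -0.8   1.79  0.54  0.96 -0.28] [ 0.5994 -0.0434  0.1073] r 0.1051 lever deg 87.1 x head 11.7 F tool [-18.2  -8.6   7.9] 0.2704448031865101
```

Call:
play_rows([
  [[0.003, 0, -0.001], [0, 0, 0]],
  [[0.003, 0, -0.001], [0, 0, 0]],
  [[0, 0, 0], [0, 0, 0]],
  [[0, 0, 0], [0, 0, 0]],
])

```text
t: 19.85
eef_pos: [0.6, -0.0435, 0.107]
tool_rot: [0.704, -0.703, -0.064, 0.081]
contact_force: [-39.4, 4.8, 24.8]
gripper_width: 0.266
```

```bash
python3 lv.py; python3 - <<'E'
from h import *
c,W=cloud('wrist'); save('w5.png',cv2.resize(c,(640,480)))
c,T=cloud('top'); save('t5.png',cv2.resize(c[100:240,150:310],(700,612))[:600])
for n,X in(('wrist',W),('top',T)):
    s=X[(X[...,2]>.116)&(X[...,2]<.138)&(abs(X[...,0]-.6)<.045)&(X[...,1]>-.085)&(X[...,1]<.03)]
    if len(s)>20: print(n,len(s),s.mean(0).round(4),cv2.minAreaRect((s[:,:2]*1000).astype(np.float32)))
E
```

```text
19.85 [ 0.54  0.64 -0.79  1.78  0.54  0.98 -0.27] [ 0.6    -0.0435  0.107 ] r 0.1052 lever deg 87.4 x head 11.7 F tool [-38.2 -23.9  12.7] 0.26634656956009906
wrist 13169 [ 0.5952 -0.0189  0.1279] ((598.887451171875, -23.61341094970703), (49.50831985473633, 107.7124252319336), 0.6615864038467407)
top 285 [0.592  0.0006 0.1266] ((592.3584594726562, -6.7841796875), (30.863893508911133, 70.54322052001953), 1.1771783828735352)
```

View pics/w5.png

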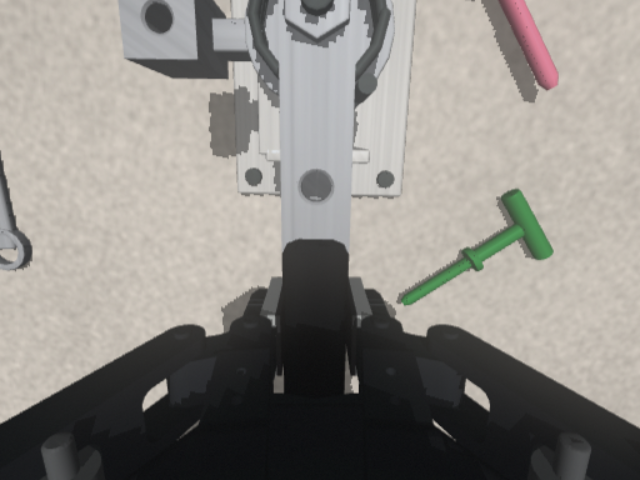

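View pics/t5.png

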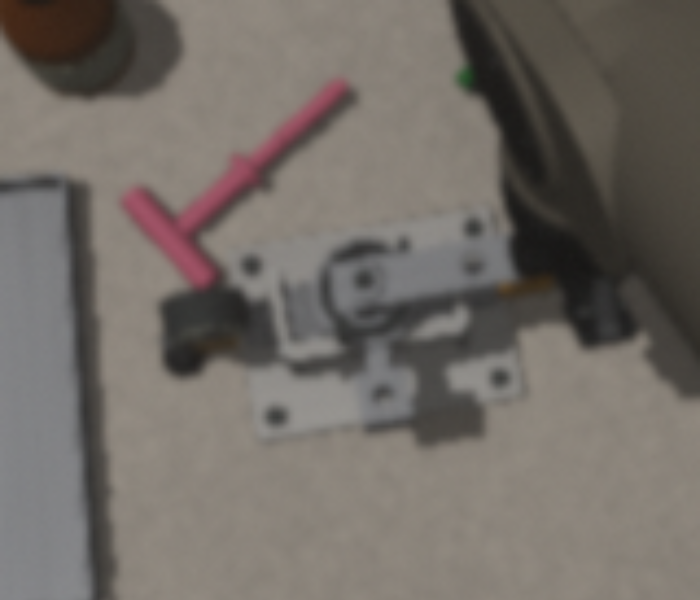

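Call:
play_rows([
  [[-0.003, -0.002, 0.003], [0, 0, 0]],
  [[0, 0, 0], [0, 0, 0]],
  [[0, 0, 0], [0, 0, 0]],
  [[0, 0, 0], [0, 0, 0]],
  [[0, 0, 0], [0, 0, 0]],
])

```text
t: 20.37
eef_pos: [0.5995, -0.0436, 0.1073]
tool_rot: [0.704, -0.703, -0.065, 0.078]
contact_force: [-21.5, 2.8, 1.9]
gripper_width: 0.269
```

```bash
python3 lv.py; python3 - <<'E'
from h import *
c,W=cloud('wrist'); c=cv2.resize(c,(512,384))
m=[]
for r in range(60,190,5):   # strip mid per image row
    row=W[r,180:330]; k=(row[:,2]>.119)&(row[:,2]<.14)
    if k.sum()>20: m.append(row[k][[0,-1],:2].mean(0))
m=np.array(m); vx,vy,x0,y0=cv2.fitLine(m.astype(np.float32),cv2.DIST_HUBER,0,.01,.01).ravel()
print(len(m),m[0],m[-1],'lever line heading',np.degrees(np.arctan2(vy,vx)),'(expect -78.7 or 101.3)')
_,T=cloud('scene'); s=T[(T[...,2]>.011)&(T[...,2]<.08)&(T[...,0]>.43)&(T[...,0]<.62)&(T[...,1]>.235)&(T[...,1]<.385)]
print('pin',len(s),s.min(0).round(3),s.max(0).round(3))
E
```

```text
20.3667 [ 0.54  0.64 -0.79  1.79  0.54  0.97 -0.28] [ 0.5995 -0.0436  0.1073] r 0.1052 lever deg 87.2 x head 11.6 F tool [-20.6  -1.5   7. ] 0.26863894277019346
26 [0.58630649 0.03927667] [ 0.59317181 -0.010943  ] lever line heading -79.21324 (expect -78.7 or 101.3)
pin 198 [0.47  0.287 0.011] [0.574 0.338 0.023]
```

```bash
python3 -c "
from station import hand_in; print(hand_in())"; python3 lv.py
```

```text
the job is handed in; nothing more can be done
None
the job is handed in; nothing more can be done
```

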